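# Put the scouring block away and lower the caddy lid

### The job

Put the white hexagonal scouring block away in the open steel caddy, lying flat on the caddy's floor with its green flat facing straight up so that it dries, and then lower the hinged lid gently until it is fully closed. Set the block down rather than dropping it, do not let the lid slam, and leave the bottle, can, strainer and scraper where they are.

Things in the scene. Friction and masses are not known exactly. Their poses are not given: they have to be found in the camera images.
- block: White rigid hexagonal prism, 0.11 to 0.18 kg, 46 mm across flats, 53 mm across corners, 56 mm long. Origin at its centre, 23 mm above what it lies on. y: the long axis; the flat ends at y = +-28 mm are a good 56 mm grasp. z: out through the one green flat. Starts on the ledge, green flat two flats (120 degrees) from the top, facing obliquely down, away from the robot.
- block_green (a point): Centre of the green flat of the block, 23 mm from the block's centre. A green strip on each end face shows which side it is on. Each roll about the long axis to the next flat is 60 degrees.
- caddy: Open-topped brushed metal box fixed to the ledge: outside 150 (its x) x 200 (its y) x 60 mm high, walls 4 mm, flat inner floor about 5 mm above the ledge. Origin at the centre of its underside; its +x side carries the lid hinge (far from the robot), its -x side is the front.
- caddy_floor (a point): Centre of the caddy's inner floor.
- lid (a joint): Lid angle in rad: 0 fully closed (horizontal, resting on the caddy's rim), 1.57 upright, at most 1.9. Starts open between 1.45 and 1.7. The hinge is stiff (about 0.3 N m of friction): the lid stays at any angle, and 1 to 3 N near its free edge moves it.
- lid_hinge (a point): Middle of the hinge line, on the caddy's far top edge (caddy x = +75 mm, 60 mm above the ledge). The hinge line runs along the caddy's y.
- lid_edge (a point): Middle of the lid's free edge, on its outer face, 156 mm from the hinge. The lid is a brushed steel plate 156 x 204 mm, 6 mm thick, dark trim on the free edge; its underside passes through the hinge line. Its x axis points from free edge to hinge; its z axis out of the outer face, which is up when closed and faces away from the robot when open.
- bottle: Bystander: upright green glass bottle, 66 mm diameter, 210 mm tall, origin under its base.
- can: Bystander: flattened aluminium can, disc 66 mm diameter, 14 mm high, origin under its base.
- strainer: Bystander: perforated steel strainer basket, 92 mm diameter at the rim, 44 mm high, origin under its base.
- scraper: Bystander: yellow silicone scraper lying flat, 200 mm long along its x (handle to -x), 50 mm wide, 12 mm high, origin under it.
Mind the look-alikes: they are no part of the job. Of the things that look like the block, the largest one is meant.

How it is judged:
By the outcome, as a careful person would: the job done as asked, in the order asked, and still so for the second after the job is handed in, with the robot touching nothing.
It also fails if it takes over 72 s, if anything falls off the work surface, if the arm or the gripper's body presses on something with over 40 N, if the wrist force passes 120 N, or if a joint passes its speed limit or range.

### The arm

A 7-joint arm with a two-finger parallel gripper is mounted at the origin on the work surface. World frame = base frame: x ahead of the robot, y to its left, z up, the work surface at z = 0. Lengths are in m, angles in rad, forces in N, time in s.
With the tool pointing down it reaches from about 0.4 to 0.85 m from the base axis. Payload 4.5 kg.
Tool frame: the origin (TCP) lies at the centre of the arm's flange, where the gripper is bolted on; the fingertips stand 166 mm ahead of it and the grasp point (between the pads) lies 147 mm ahead of it (r.grip_depth is the distance from the TCP to the grasp point, in m); z points along the fingers, y is the line along which they close (so a half turn about z gives the same grasp; the last joint's range is limited). The gripper opens to 88 mm and grips with 3 to 60 N. Pads are 18 mm wide; open, the fingers measure 123 mm over their backs; the gripper's body (75 mm by 187 mm) begins 45 mm behind the grasp point.
Start: joints at [1.313, 0.689, -0.195, 1.565, 0.157, 0.902, -0.215], TCP at [0.18, -0.599, 0.405] pointing down, gripper open.
Joint ranges: [-3.01, 3.01], [-0.46, 2.08], [-1.47, 1.51], [0.13, 2.56], [-1, 4.14], [0.04, 2.09], [-2.66, 2.66]. Speed limits (rad/s): [2.57, 2.57, 3.14, 3.14, 3.14, 3.14, 3.14].

### API

Orientations are given as a unit quaternion [x, y, z, w].
In Python, from plant import status, cams, r, finder gives the robot as it stands.
- The arm moves only by the tool play_rows, never from a script. Its argument "rows" is a list of rows, each a list of 7 numbers: the opening in per cent of the stroke, from 0 (shut) to 100 (fully open), then the shift along the tool's x, y, z in m, then the turn, a rotation vector about the tool's x, y, z in degrees. A call has 1 to 8 rows; each row shifts and turns the commanded pose from where the row before left it, along the tool's axes as they then stand; what a row does not reach is not made up. A row lasts 1/8 s, in which the tool goes at most 62.5 mm and 10.7 degrees, less where a joint would pass 70% of its speed; a pose out of reach is approached as far as the arm can. A call with a gripper value outside its range is refused whole. The fingers move at their own pace and stop on an object; "grip_force" is the grip in N (left out, the last holds). Time passes only in rows, so rows that do not move let the fingers close. It gives the time, the measured TCP pose, the force, the opening and the grip force at its end, in the units of the state.
- status.get_state(): the state, without advancing time (a new reading comes with each control period).
- cams.snapshot(name): name is "side" or "top" or "wrist"; returns the picture (420x560x3 uint8, red, green, blue); there is no depth.
- cams.camera_params(name): a dict with "vfov" (degrees; the focal length in pixels is half the picture's height over the tangent of half this angle, whatever the lens; pixels are square), "cx", "cy" (the principal point, pixels), "R" (3x3) and "t" (3): a world point X has camera coordinates R X + t; the wrist camera has in their place "tool_from_camera" (4x4, takes a point from camera to tool coordinates, whose origin is the TCP and whose axes are the flange's). Camera axes: x right, y down, z forward; pixel columns grow to the right and rows downward; lengths in m; the calibration is good to about 2 mm. A picture is of the moment at which its call begins: read the wrist's pose just before it. camera_params takes no time and is no camera call.
- r.finish_job(): hands the job in; it is judged then, once.
Trained networks look in the newest picture that a camera, given by its name, has taken for a name from the list of things; names that differ only in an ending like _2 or _b are one class to them, and where a whole thing is asked for, a point or a joint stands for the part that bears it (a point fixed in the world has none). Each returns a list of dicts, best first, with "score" (0 to 1); they miss things now and then, are a little off and sometimes report something else, mostly with a low value. They report only what shows in the picture. A call takes as long as a camera call. They do not tell look-alikes from the thing itself.
- finder.spot_in(camera, label): "at" ([x, y, z] in m, in the coordinates of the camera as it stood for that picture, good to about 4 mm: the middle of the surface that is visible of it).
- finder.regions_of(camera, label): "mask" (420x560 bool, what is visible of it).
The state is a dict: "clock": time; "q": joint angles; "qd": joint speeds; "joint_torque": joint torques, N m; "tool_pos": TCP position; "eef_rot": TCP orientation; "contact_force": force on the tool from outside, world axes, zero at the start; "moment": the same for the moment, N m; "opening": opening from 0.0 (shut) to 1.0 (fully open); "finger_force": force on a finger pad.
Only numpy, scipy, OpenCV 4.12 (cv2) and the standard library are available. Lean on these libraries where they do the work, as an engineer would, in place of code of your own. Each camera call takes 0.05 s, during which the arm holds its last target. There are 200 camera calls.

## Working session

There is one attempt and no reset: what is moved stays moved. The work goes in short steps, Python scripts to look and compute and a tool call to move; the robot and the scene stay as the last step left them, time stands still between calls to the robot, and variables do not carry over. Pictures are saved under pics/ and viewed, at most 12 in all, crops included, and the job is handed in when it is done.

Besides the shell and the picture viewer there is one more tool, called after "Emit:" by a JSON object that holds its "method" and its "body", one argument or row to a line. play_rows: Moves the arm, as the interface text tells. Its arguments: {"type":"object","properties":{"rows":{"type":"array","items":{"type":"array","items":{"type":"number"}}},"grip_force":{"type":"number"}},"required":["rows"]}

```bash
ls; mkdir -p pics; cat > h.py <<'E'
import numpy as np, cv2
from plant import status, cams, r, finder
from scipy.spatial.transform import Rotation as Ro
def cam2w(name,p,st=None):
    c=cams.camera_params(name); p=np.array(p)
    if name=="wrist":
        T=np.array(c["tool_from_camera"]); st=st or status.get_state()
        return Ro.from_quat(st["eef_rot"]).apply(T[:3,:3]@p+T[:3,3])+st["tool_pos"]
    return np.array(c["R"]).T@(p-np.array(c["t"]))
def ray(name,u,v,z,st=None):
    c=cams.camera_params(name); f=210/np.tan(np.radians(c["vfov"])/2)
    d=np.array([(u-c["cx"])/f,(v-c["cy"])/f,1]); o=cam2w(name,[0,0,0],st); e=cam2w(name,d,st)-o
    return o+e*(z-o[2])/e[2]
def proj(name,X,st=None):
    c=cams.camera_params(name); f=210/np.tan(np.radians(c["vfov"])/2)
    if name=="wrist":
        T=np.array(c["tool_from_camera"]); st=st or status.get_state()
        p=Ro.from_quat(st["eef_rot"]).inv().apply(np.array(X)-st["tool_pos"]); p=T[:3,:3].T@(p-T[:3,3])
    else: p=np.array(c["R"])@np.array(X)+np.array(c["t"])
    return np.array([c["cx"]+f*p[0]/p[2],c["cy"]+f*p[1]/p[2]])
E
python3 - <<'E'
from h import *
np.set_printoptions(precision=4,suppress=True)
s=status.get_state(); print(s)
ims=[]
for n in ["side","top"]:
    im=cams.snapshot(n); cv2.imwrite(f"pics/{n}0.png",im[:,:,::-1])
    c=cams.camera_params(n); print(n,c["vfov"],c["cx"],c["cy"],cam2w(n,[0,0,0]))
    for l in ["block","block_green","caddy","caddy_floor","lid","lid_edge","lid_hinge","bottle","can","strainer","scraper"]:
        try: print(n,l,[(round(d["score"],2),cam2w(n,d["at"]).round(3),proj(n,cam2w(n,d["at"])).round(0)) for d in finder.spot_in(n,l)[:4]])
        except Exception as e: print(l,e)
E
```

```text
pics
{'clock': 0.0, 'q': array([ 1.3128,  0.69  , -0.1945,  1.5663,  0.1573,  0.9025, -0.2151]), 'qd': array([ 0.0013, -0.0001,  0.0009, -0.0006, -0.0007, -0.0011, -0.001 ]), 'joint_torque': array([  0.0004, -52.7557,  -1.2666, -15.3427,  -0.0524,   0.0067,
         0.0002]), 'tool_pos': array([ 0.1797, -0.5983,  0.4039]), 'eef_rot': array([ 0.9894,  0.1454, -0.0002, -0.0009]), 'contact_force': array([0.5794, 0.4751, 1.1623]), 'moment': array([-0.0546, -0.0095,  0.0411]), 'finger_force': 0.0, 'opening': 1.0015093432414142}
side 50.174568249730676 291.8577577581165 205.2651889190597 [ 0.475  -0.8458  0.5469]
side block [(0.91, array([ 0.613, -0.164,  0.028]), array([338., 262.])), (0.77, array([ 0.523, -0.152,  0.032]), array([291., 256.])), (0.59, array([ 0.419, -0.106,  0.025]), array([238., 246.]))]
side block_green [(0.77, array([ 0.616, -0.165,  0.025]), array([340., 263.])), (0.61, array([ 0.518, -0.154,  0.034]), array([289., 256.])), (0.57, array([ 0.422, -0.104,  0.027]), array([239., 245.]))]
side caddy [(0.62, array([0.52 , 0.147, 0.029]), array([284., 186.]))]
side caddy_f
[... 1182 characters left out ...]
ddy [(0.68, array([0.538, 0.14 , 0.003]), array([217., 212.]))]
top caddy_floor [(0.83, array([0.539, 0.141, 0.003]), array([217., 211.]))]
top lid [(0.96, array([0.578, 0.128, 0.171]), array([212., 179.])), (0.63, array([0.681, 0.011, 0.016]), array([270., 156.]))]
top lid_edge [(0.66, array([0.537, 0.136, 0.001]), array([219., 212.]))]
top lid_hinge [(0.69, array([0.576, 0.13 , 0.165]), array([212., 181.]))]
top bottle [(0.89, array([0.574, 0.374, 0.137]), array([102., 183.]))]
top can [(0.83, array([0.4  , 0.369, 0.015]), array([120., 266.]))]
top strainer [(0.85, array([0.68 , 0.009, 0.017]), array([270., 156.]))]
top scraper [(0.57, array([ 0.457, -0.362,  0.01 ]), array([421., 246.]))]
```

```bash
python3 - <<'E'
import cv2,numpy as np
s=cv2.imread("pics/side0.png");t=cv2.imread("pics/top0.png")
a=cv2.resize(s[90:310,200:400],None,fx=2.7,fy=2.7,interpolation=cv2.INTER_CUBIC)[:594]
b=cv2.resize(t[90:290,150:350],(540,540),interpolation=cv2.INTER_CUBIC)
cv2.imwrite("pics/s1.png",a)
cv2.imwrite("pics/t1.png",cv2.resize(t[120:290,150:350],None,fx=3.5,fy=3.5,interpolation=cv2.INTER_CUBIC))
E
```

```text
(no output)
```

View pics/s1.png

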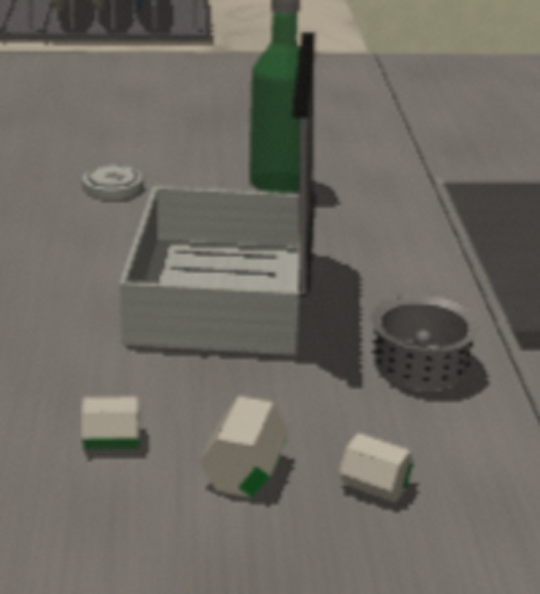

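View pics/t1.png

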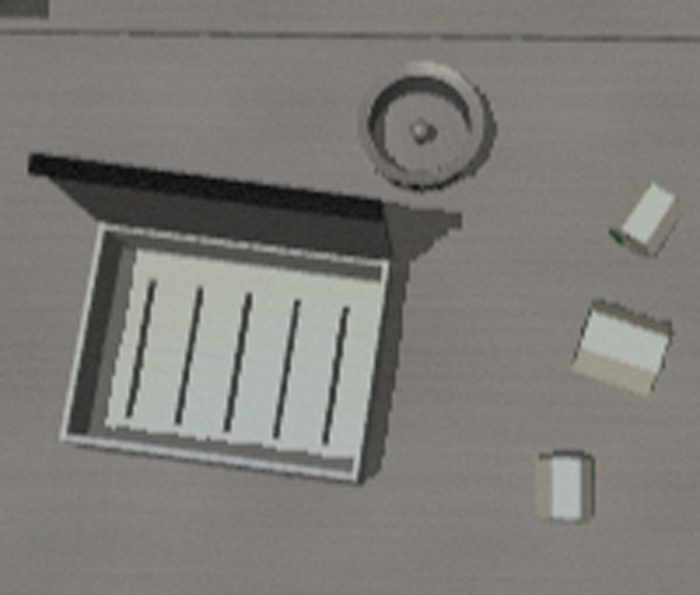

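The top view shows the hinged caddy at left (rim corners in the crop at about (103,224), (388,262), (358,482) and (62,440)) and the lid standing upright. The large block is in the middle at crop (625,345), its green strip at far-low. The two look-alikes are smaller.

```bash
cat >> h.py <<'E'
def plan(pos,R,st=None):
    "delta from current pose in current tool axes: shift, rotvec deg"
    st=st or status.get_state(); R0=Ro.from_quat(st["eef_rot"])
    return R0.inv().apply(np.array(pos)-st["tool_pos"]), (R0.inv()*R).as_rotvec(degrees=True)
def toolR(yaw,tilt):
    "tool down with x at yaw(deg); tilt>0: fingers point forward along yaw"
    return Ro.from_euler('z',yaw,degrees=True)*Ro.from_euler('y',-tilt,degrees=True)*Ro.from_quat([1,0,0,0])
E
python3 - <<'E'
from h import *
np.set_printoptions(precision=4,suppress=True)
for u,v in [(103,224),(388,262),(358,482),(62,440)]:
    print("rim",ray("top",150+u/3.5,120+v/3.5,.06))
for u,v in [(30,163),(382,210)]: print("edge",ray("top",150+u/3.5,120+v/3.5,.216))
for n in ["top","side"]:
    cams.snapshot(n)
    for d in finder.regions_of(n,"block"):
        m=d["mask"].astype(np.uint8); ys,xs=np.nonzero(m)
        print(n,round(d["score"],2),m.sum(),xs.mean(),ys.mean(),cv2.minAreaRect(np.c_[xs,ys].astype(np.float32)))
for u,v in [(597,310),(672,343),(658,370),(582,343)]: print("blk",ray("top",150+u/3.5,120+v/3.5,.046))
print(plan([.45,-.14,.45],toolR(-10,0)))
E
```

```text
rim [0.5939 0.2243 0.06  ]
rim [0.5696 0.0293 0.06  ]
rim [0.4204 0.0464 0.06  ]
rim [0.446  0.2434 0.06  ]
edge [0.5903 0.2297 0.216 ]
edge [0.5648 0.0267 0.216 ]
top 0.77 275 310.4327272727273 259.76 ((310.5, 259.5), (17.0, 15.0), 90.0)
top 0.71 287 333.5993031358885 183.0452961672474 ((333.7691955566406, 182.84616088867188), (16.086305618286133, 19.414506912231445), 33.6900634765625)
top 0.55 492 327.1138211382114 219.0711382113821 ((326.95001220703125, 219.15000915527344), (23.400854110717773, 21.81971549987793), 18.434947967529297)
side 0.82 833 290.1608643457383 255.92557022809123 ((290.4000244140625, 255.7000274658203), (26.385601043701172, 37.565940856933594), 26.56505012512207)
side 0.65 450 338.58444444444444 263.0711111111111 ((338.6500244140625, 263.0500183105469), (25.298219680786133, 19.28989028930664), 18.434947967529297)
blk [ 0.5407 -0.1141  0.046 ]
blk [ 0.5183 -0.1652  0.046 ]
blk [ 0.4996 -0.1553  0.046 ]
blk [ 0.5176 -0.1036  0.046 ]
(array([ 0.3907, -0.3614, -0.0453]), array([ 0.0029, -0.0016, 26.7223]))
```

Emit:
{"method": "play_rows", "body": {
  "rows": [
    [100,0.045,-0.036,0,0,0,0],
    [100,0.045,-0.036,0,0,0,0],
    [100,0.045,-0.036,0,0,0,0],
    [100,0.045,-0.036,0,0,0,0],
    [100,0.045,-0.036,0,0,0,0],
    [100,0.045,-0.036,0,0,0,0],
    [100,0.045,-0.036,0,0,0,0],
    [100,0.045,-0.036,0,0,0,0]
  ],
  "grip_force": 25
}}

```text
clock: 2.4
tool_pos: [0.4427, -0.2176, 0.405]
eef_rot: [0.989, 0.145, 0.0, 0.0]
contact_force: [1.8, 0.1, 0.3]
opening: 0.998
finger_force: 0.0
```

Emit:
{"method": "play_rows", "body": {
  "rows": [
    [100,0.04,-0.032,0,0,0,0],
    [100,0.04,-0.032,0,0,0,0],
    [100,0,0,0,0,0,9.2],
    [100,0,0,0,0,0,9.2],
    [100,0,0,0,0,0,9.2],
    [100,0,0,0,0,0,9.1],
    [100,0,0,0,0,0,0]
  ]
}}

```text
clock: 3.28
tool_pos: [0.5, -0.1347, 0.4048]
eef_rot: [0.985, -0.173, 0.0, 0.0]
contact_force: [0.3, 0.8, -0.8]
opening: 0.998
finger_force: 0.0
```

```bash
python3 - <<'E'
from h import *
np.set_printoptions(precision=4,suppress=True)
s=status.get_state(); print(s["clock"],s["tool_pos"],s["eef_rot"],s["q"])
im=cams.snapshot("wrist"); cv2.imwrite("pics/w1.png",im[:,:,::-1])
print(cams.camera_params("wrist"))
for l in ["block","block_green","caddy"]: print(l,[(round(d["score"],2),cam2w("wrist",d["at"],s).round(3),proj("wrist",cam2w("wrist",d["at"],s),s).round(0)) for d in finder.spot_in("wrist",l)])
E
```

```text
3.275 [ 0.5    -0.1347  0.4048] [ 0.985  -0.1725  0.0001  0.0002] [ 0.1382  0.5483  0.0565  1.8942 -0.0449  0.7001 -1.6968]
{'vfov': 58.611697505779716, 'cx': 283.39226286009085, 'cy': 207.65192310209702, 'tool_from_camera': array([[-0.0004, -0.9527, -0.3038,  0.0781],
       [ 1.    , -0.0001, -0.001 , -0.0005],
       [ 0.001 , -0.3038,  0.9527,  0.0211],
       [ 0.    ,  0.    ,  0.    ,  1.    ]])}
block [(0.79, array([ 0.618, -0.149,  0.034]), array([254.,  43.])), (0.69, array([ 0.423, -0.095,  0.029]), array([273., 255.])), (0.57, array([ 0.525, -0.133,  0.044]), array([273., 152.]))]
block_green [(0.95, array([ 0.52 , -0.129,  0.045]), array([271., 159.])), (0.68, array([ 0.431, -0.094,  0.032]), array([269., 250.])), (0.67, array([ 0.61 , -0.152,  0.029]), array([260.,  51.])), (0.29, array([0.517, 0.101, 0.002]), array([ 75., 226.]))]
caddy [(0.86, array([0.516, 0.099, 0.002]), array([ 77., 226.]))]
```

View pics/w1.png

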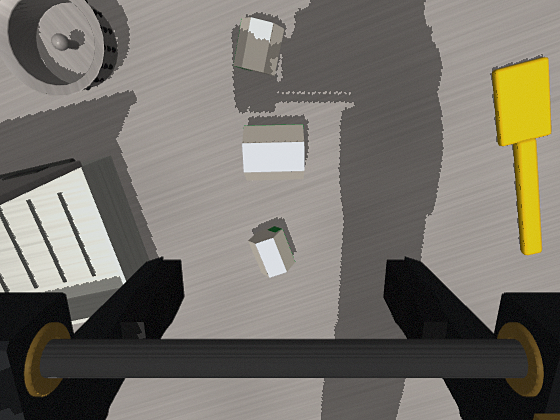

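The wrist view shows the large block nearly aligned with the tool: its bright top flat runs from (243,143) to (304,173), with the far look-alike at (260,40) and the near one at (270,255).

```bash
python3 - <<'E'
from h import *
np.set_printoptions(precision=4,suppress=True)
s=status.get_state()
im=cv2.imread("pics/w1.png"); g=cv2.cvtColor(im,cv2.COLOR_BGR2GRAY)
m=np.zeros_like(g); m[110:190,230:320]=(g[110:190,230:320]>195)
c=max(cv2.findContours(m,0,1)[0],key=cv2.contourArea); box=cv2.minAreaRect(c); print(box)
P=[ray("wrist",*p,.046,s) for p in cv2.boxPoints(box)]
print(np.array(P)); C=np.mean(P,0); print("c",C)
for i in range(4):
    d=P[(i+1)%4]-P[i]; print(np.hypot(*d[:2]),np.degrees(np.arctan2(d[1],d[0])))
for k in [-40,-30]:
    R=toolR(-20,k); t=np.array([C[0],C[1],.023])-R.apply([0,0,.141]); print(k,t,plan(t,R,s))
E
```

```text
((272.5, 156.5), (29.0, 61.0), 90.0)
[[ 0.5432 -0.1101  0.046 ]
 [ 0.5246 -0.1615  0.046 ]
 [ 0.4996 -0.1529  0.046 ]
 [ 0.5186 -0.1002  0.046 ]]
c [ 0.5215 -0.1312  0.046 ]
0.05473135795583402 -109.88441702646749
0.02648257204525441 161.01853914400078
0.05604272935828442 70.12068767559343
0.02649936227812294 -21.8178275035981
-40 [ 0.6067 -0.1622  0.131 ] (array([ 0.1096, -0.0105,  0.2738]), array([  0.0354, -40.0056,   0.1281]))
-30 [ 0.5878 -0.1553  0.1451] (array([ 0.0895, -0.0106,  0.2597]), array([  0.0239, -30.0056,   0.1296]))
```

Emit:
{"method": "play_rows", "body": {
  "rows": [
    [100,0,0,0,0,-10,0],
    [100,0,0,0,0,-10,0],
    [100,0,0,0,0,-10,0],
    [100,0.026,-0.0011,0.004,0,-10,0],
    [100,0.052,-0.0021,0.0078,0,0,0],
    [100,0.052,-0.0021,0.0078,0,0,0],
    [100,0.052,-0.0021,0.0078,0,0,0],
    [100,0,0,0,0,0,0]
  ]
}}

```text
clock: 4.47
tool_pos: [0.6199, -0.1708, 0.2652]
eef_rot: [0.925, -0.163, -0.339, -0.06]
contact_force: [-0.9, 0.0, 0.9]
opening: 0.999
finger_force: 0.0
```

```bash
python3 - <<'E'
from h import *
np.set_printoptions(precision=4,suppress=True)
s=status.get_state(); print(s["clock"],s["q"])
R=toolR(-20,-40); t=np.array([.5215,-.131,.023])-R.apply([0,0,.141])
print(plan(t,R,s), plan(t-R.apply([0,0,.1]),R,s))
E
```

```text
4.475 [ 0.2049  1.0624  0.0302  1.2574 -0.1035  1.5236 -1.6469]
(array([ 0.0751, -0.0037,  0.1123]), array([0.0222, 0.3251, 0.0505])) (array([ 0.0745, -0.0037,  0.0123]), array([0.0222, 0.3251, 0.0505]))
```

Emit:
{"method": "play_rows", "body": {
  "rows": [
    [100,0.038,-0.0018,0.006,0,0,0],
    [100,0.037,-0.0019,0.006,0,0,0],
    [100,0,0,0.035,0,0,0],
    [100,0,0,0.035,0,0,0],
    [100,0,0,0.02,0,0,0],
    [100,0,0,0.01,0,0,0],
    [100,0,0,0,0,0,0]
  ]
}}

```text
clock: 5.35
tool_pos: [0.6076, -0.1623, 0.1371]
eef_rot: [0.926, -0.163, -0.337, -0.059]
contact_force: [-0.2, -0.3, -1.0]
opening: 0.999
finger_force: 0.0
```

```bash
python3 - <<'E'
from h import *
np.set_printoptions(precision=4,suppress=True)
s=status.get_state(); print(s["clock"],s["q"],s["contact_force"])
R=toolR(-20,-40); t=np.array([.5215,-.131,.023])-R.apply([0,0,.141])
print(plan(t,R,s))
im=cams.snapshot("side"); cv2.imwrite("pics/s2.png",cv2.resize(im[90:310,200:400,::-1],None,fx=2.7,fy=2.7,interpolation=cv2.INTER_CUBIC))
E
```

```text
5.35 [ 0.2019  1.2212  0.0186  1.3003 -0.1072  1.3153 -1.64  ] [-0.2304 -0.3433 -0.9763]
(array([0.0032, 0.0001, 0.0052]), array([ 0.0027, -0.0314,  0.0352]))
```

View pics/s2.png

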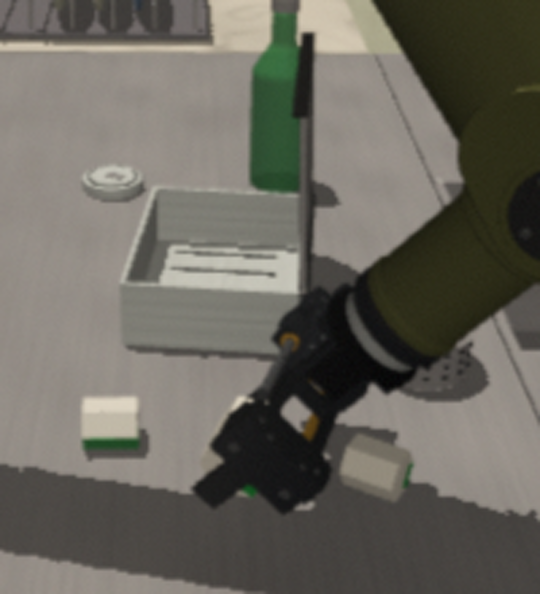

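The fingers straddle the large block, with the near and far look-alikes clear of the gripper. Closing on the block.

Emit:
{"method": "play_rows", "body": {
  "rows": [
    [100,0.003,0,0.003,0,0,0],
    [0,0,0,0,0,0,0],
    [0,0,0,0,0,0,0],
    [0,0,0,0,0,0,0],
    [0,0,0,0,0,0,0],
    [0,0,0,0,0,0,0]
  ],
  "grip_force": 25
}}

```text
clock: 6.15
tool_pos: [0.6083, -0.1627, 0.1332]
eef_rot: [0.925, -0.163, -0.337, -0.059]
contact_force: [0.3, -0.1, 6.5]
opening: 0.634
finger_force: 27.7
```

```bash
cat > roll.py <<'E'
from h import *
def rows(ctr0,tilts_ctrs,yaw0,s=None):
    "keep block centre (fixed in tool) ; waypoints (yaw,tilt,centre xyz,nrows) -> rows"
    s=s or status.get_state(); R0=Ro.from_quat(s["eef_rot"]); p0=np.array(s["tool_pos"]); off=R0.inv().apply(np.array(ctr0)-p0)
    out=[]; R=R0; c=np.array(ctr0); p=p0
    for yaw,tilt,c1,n in tilts_ctrs:
        Rt=toolR(yaw,tilt); w=(R.inv()*Rt).as_rotvec(); Rs=R; cs=c
        for k in range(1,n+1):
            Rn=Rs*Ro.from_rotvec(w*k/n); cn=cs+(np.array(c1)-cs)*k/n; pn=cn-Rn.apply(off)
            out.append(np.r_[R.inv().apply(pn-p).round(4),(R.inv()*Rn).as_rotvec(degrees=True).round(2)]); R,p=Rn,pn
        c=np.array(c1)
    return np.array(out),off
E
python3 - <<'E'
from roll import *
np.set_printoptions(precision=4,suppress=True)
s=status.get_state(); print(s["clock"],s["opening"],s["finger_force"],s["contact_force"])
o,off=rows([.5215,-.131,.023],[(-20,-40,[.5215,-.131,.073],2),(-20,20,[.5215,-.131,.073],6),(-20,20,[.5215,-.131,.0235],4)],-20)
print(off);print(o)
E
```

```text
6.15 0.6338377366081062 27.665141274919733 [ 0.2621 -0.1179  6.5386]
[ 0.     -0.0001  0.1438]
[[-0.0161  0.     -0.0192  0.01   -0.      0.    ]
 [-0.0161  0.     -0.0192  0.01   -0.      0.    ]
 [-0.025   0.      0.0022  0.     10.      0.    ]
 [-0.025   0.      0.0022  0.     10.     -0.    ]
 [-0.025  -0.      0.0022 -0.     10.      0.    ]
 [-0.025   0.      0.0022 -0.     10.     -0.    ]
 [-0.025   0.      0.0022  0.     10.      0.    ]
 [-0.025   0.      0.0022  0.     10.     -0.    ]
 [-0.0042  0.      0.0116 -0.     -0.     -0.    ]
 [-0.0042  0.      0.0116 -0.     -0.     -0.    ]
 [-0.0042  0.      0.0116 -0.     -0.      0.    ]
 [-0.0042  0.      0.0116 -0.     -0.      0.    ]]
```

Emit:
{"method": "play_rows", "body": {
  "rows": [
    [0,-0.0161,0,-0.0192,0,0,0],
    [0,-0.0161,0,-0.0192,0,0,0],
    [0,-0.025,0,0.0022,0,10,0],
    [0,-0.025,0,0.0022,0,10,0],
    [0,-0.025,0,0.0022,0,10,0],
    [0,-0.025,0,0.0022,0,10,0],
    [0,-0.025,0,0.0022,0,10,0],
    [0,-0.025,0,0.0022,0,10,0]
  ]
}}

```text
clock: 7.15
tool_pos: [0.509, -0.1229, 0.2287]
eef_rot: [0.981, -0.173, 0.085, 0.017]
contact_force: [0.8, -1.0, -1.2]
opening: 0.637
finger_force: 25.0
```

Emit:
{"method": "play_rows", "body": {
  "rows": [
    [0,0,0,0,0,0,0]
  ]
}}

```text
clock: 7.28
tool_pos: [0.5137, -0.1239, 0.2295]
eef_rot: [0.98, -0.173, 0.091, 0.018]
contact_force: [0.6, -0.2, -1.1]
opening: 0.634
finger_force: 25.0
```

```bash
python3 - <<'E'
from roll import *
np.set_printoptions(precision=4,suppress=True)
s=status.get_state(); print(s["clock"],s["opening"],s["finger_force"],s["q"])
R=Ro.from_quat(s["eef_rot"]);print("blk",R.apply([0,0,.1435])+s["tool_pos"],"rot err",plan([0,0,0],toolR(-20,20))[1])
im=cams.snapshot("side"); cv2.imwrite("pics/s3.png",cv2.resize(im[90:310,200:400,::-1],None,fx=2.7,fy=2.7,interpolation=cv2.INTER_CUBIC))
E
```

```text
7.275 0.633776578448208 24.9860658266698 [ 0.088   0.8447  0.0804  2.0773 -0.4147  0.0441 -1.3723]
blk [ 0.5384 -0.1334  0.0884] rot err [ 0.1977  9.3702 -0.0308]
```

View pics/s3.png

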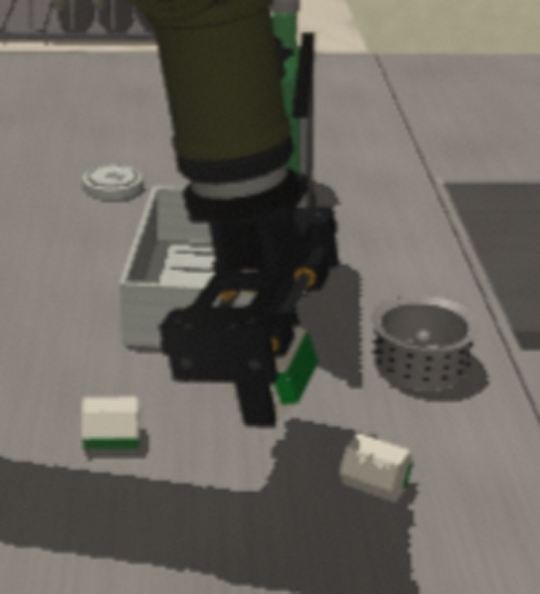

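The block is held with its green flat now facing forward, but joint 6 has reached its lower limit, so it's only at about +10° tilt. I'll fit a kinematic model to find a workable place to set it down.

```bash
cat > kin.py <<'E'
import numpy as np
from scipy.optimize import least_squares
D=[([1.3128,.69,-.1945,1.5663,.1573,.9025,-.2151],[.1797,-.5983,.4039]),
([.1382,.5483,.0565,1.8942,-.0449,.7001,-1.6968],[.5,-.1347,.4048]),
([.2049,1.0624,.0302,1.2574,-.1035,1.5236,-1.6469],[.6199,-.1708,.2652]),
([.2019,1.2212,.0186,1.3003,-.1072,1.3153,-1.64],[.6076,-.1623,.1371]),
([.088,.8447,.0804,2.0773,-.4147,.0441,-1.3723],[.5137,-.1239,.2295])]
pl=np.array([[np.hypot(*p[:2]),p[2],q[1],q[3],q[5],q[4],q[2]] for q,p in D])
def W(v,q2,q4,q6):
    h,L1,L2,d=v; a=q2+q4; b=a+q6
    return np.array([L1*np.sin(q2)+L2*np.sin(a)+d*np.sin(b),h+L1*np.cos(q2)+L2*np.cos(a)+d*np.cos(b)])
f=lambda v:(W(v,pl[:,2],pl[:,3],pl[:,4])-pl[:,:2].T).ravel()
sol=least_squares(f,[.3,.4,.4,.1]); v=sol.x
def ik(rg,zg,tilt,off=.1435):
    "block centre radius, height"
    t=np.radians(tilt); h,L1,L2,d=v; u=np.array([np.sin(t),-np.cos(t)]); w=np.array([rg,zg-h])-u*(off+d)
    D2=w@w; c=(D2-L1**2-L2**2)/(2*L1*L2)
    if abs(c)>1: return None
    q4=np.arccos(c); q2=np.arctan2(w[0],w[1])-np.arctan2(L2*np.sin(q4),L1+L2*np.cos(q4)); return q2,q4,np.pi-t-q2-q4
if __name__=="__main__":
    print(v,sol.fun.round(3))
    for off,z,ts in [(.1435,.023,[10,15,20,30,40]),(.143,.023,[-60,-55,-50,-40]),(.143,.028,[-5,0,5,10])]:
        for t in ts:
            print(z,t,[(round(r_,2),None if ik(r_,z,t) is None else np.round(ik(r_,z,t),2).tolist()) for r_ in (.5,.53,.56,.6,.65,.7,.75)])
E
python3 kin.py
```

```text
[0.34727554 0.56826353 0.34373011 0.16335103] [ 0.    -0.001 -0.     0.    -0.     0.001  0.001 -0.    -0.    -0.001]
0.023 10 [(0.5, [0.97, 2.24, -0.24]), (0.53, [0.97, 2.15, -0.15]), (0.56, [0.97, 2.06, -0.07]), (0.6, [0.99, 1.94, 0.04]), (0.65, [1.01, 1.79, 0.17]), (0.7, [1.05, 1.63, 0.29]), (0.75, [1.09, 1.46, 0.42])]
0.023 15 [(0.5, [0.99, 2.31, -0.42]), (0.53, [0.98, 2.22, -0.33]), (0.56, [0.98, 2.14, -0.24]), (0.6, [0.99, 2.02, -0.13]), (0.65, [1.01, 1.87, 0.0]), (0.7, [1.04, 1.71, 0.13]), (0.75, [1.07, 1.55, 0.26])]
0.023 20 [(0.5, [1.02, 2.38, -0.61]), (0.53, [1.01, 2.3, -0.51]), (0.56, [1.0, 2.21, -0.42]), (0.6, [1.0, 2.09, -0.3]), (0.65, [1.01, 1.94, -0.16]), (0.7, [1.03, 1.79, -0.03]), (0.75, [1.07, 1.63, 0.09])]
0.023 30 [(0.5, [1.13, 2.52, -1.03]), (0.53, [1.1, 2.43, -0.91]), (0.56, [1.07, 2.34, -0.79]), (0.6, [1.05, 2.23, -0.66]), (0.65, [1.05, 2.08, -0.51]), (0.7, [1.05, 1.93, -0.37]), (0.75, [1.07, 1.78, -0.24])]
0.023 40 [(0.5, [1.3, 2.63, -1.49]), (0.53, [1.23, 2.54, -1.33]), (0.56, [1.19, 2.45, -1.2]), (0.6, [1.14, 2.34, -1.04]), (0.65, [1.12, 2.19, -0.87]), (0.7,
[... 845 characters left out ...]
9, 0.52]), (0.65, [1.06, 1.53, 0.64]), (0.7, [1.11, 1.35, 0.77]), (0.75, [1.17, 1.14, 0.91])]
0.028 0 [(0.5, [0.95, 2.08, 0.11]), (0.53, [0.96, 1.99, 0.19]), (0.56, [0.97, 1.9, 0.26]), (0.6, [1.0, 1.78, 0.37]), (0.65, [1.03, 1.62, 0.49]), (0.7, [1.08, 1.44, 0.62]), (0.75, [1.14, 1.25, 0.75])]
0.028 5 [(0.5, [0.95, 2.16, -0.06]), (0.53, [0.96, 2.07, 0.03]), (0.56, [0.96, 1.98, 0.11]), (0.6, [0.98, 1.86, 0.21]), (0.65, [1.01, 1.71, 0.33]), (0.7, [1.06, 1.54, 0.46]), (0.75, [1.11, 1.36, 0.59])]
0.028 10 [(0.5, [0.96, 2.24, -0.23]), (0.53, [0.96, 2.15, -0.14]), (0.56, [0.96, 2.06, -0.06]), (0.6, [0.98, 1.94, 0.05]), (0.65, [1.0, 1.79, 0.18]), (0.7, [1.04, 1.63, 0.3]), (0.75, [1.08, 1.46, 0.43])]
```

```bash
python3 - <<'E'
from roll import *
import kin
np.set_printoptions(precision=4,suppress=True)
s=status.get_state(); R=Ro.from_quat(s["eef_rot"]); c=R.apply([0,0,.1438])+s["tool_pos"]
print(rows(c,[(-25,-40,[.48,-.22,.07],8)],0)[0])
for z in (.023,.05,.075,.1): print(z,[np.round(kin.ik(.528,z,t,.143),2) if kin.ik(.528,z,t,.143) else None for t in (-60,-40,-20,0)])
E
```

```text
[[ 0.0123  0.0132  0.0025  0.19   -6.32    0.61  ]
 [ 0.0127  0.0132  0.0028  0.19   -6.32    0.61  ]
 [ 0.013   0.0133  0.0031  0.19   -6.32    0.61  ]
 [ 0.0134  0.0133  0.0033  0.19   -6.32    0.61  ]
 [ 0.0139  0.0133  0.0035  0.19   -6.32    0.61  ]
 [ 0.0143  0.0134  0.0037  0.19   -6.32    0.61  ]
 [ 0.0148  0.0134  0.0038  0.19   -6.32    0.61  ]
 [ 0.0152  0.0134  0.0038  0.19   -6.32    0.61  ]]
0.023 [array([1.42, 0.98, 1.78]), array([1.22, 1.33, 1.29]), array([1.06, 1.67, 0.76]), array([0.97, 2.  , 0.17])]
0.05 [array([1.38, 1.01, 1.8 ]), array([1.18, 1.34, 1.32]), array([1.01, 1.67, 0.8 ]), array([0.92, 2.  , 0.22])]
0.075 [array([1.34, 1.03, 1.82]), array([1.14, 1.35, 1.35]), array([0.98, 1.67, 0.84]), array([0.87, 2.  , 0.27])]
0.1 [array([1.31, 1.04, 1.84]), array([1.11, 1.35, 1.38]), array([0.94, 1.67, 0.88]), array([0.83, 1.99, 0.33])]
```

Emit:
{"method": "play_rows", "body": {
  "rows": [
    [0,0.0123,0.0132,0.0025,0.19,-6.32,0.61],
    [0,0.0127,0.0132,0.0028,0.19,-6.32,0.61],
    [0,0.013,0.0133,0.0031,0.19,-6.32,0.61],
    [0,0.0134,0.0133,0.0033,0.19,-6.32,0.61],
    [0,0.0139,0.0133,0.0035,0.19,-6.32,0.61],
    [0,0.0143,0.0134,0.0037,0.19,-6.32,0.61],
    [0,0.0148,0.0134,0.0038,0.19,-6.32,0.61],
    [0,0.0152,0.0134,0.0038,0.19,-6.32,0.61]
  ]
}}

```text
clock: 8.32
tool_pos: [0.5628, -0.2609, 0.1787]
eef_rot: [0.916, -0.204, -0.337, -0.071]
contact_force: [-0.9, -0.3, -2.4]
opening: 0.63
finger_force: 25.0
```

Emit:
{"method": "play_rows", "body": {
  "rows": [
    [0,0,0,0,0,0,0],
    [0,0,0,0,0,0,0]
  ]
}}

```text
clock: 8.57
tool_pos: [0.5626, -0.259, 0.179]
eef_rot: [0.917, -0.203, -0.335, -0.073]
contact_force: [0.1, -0.3, -1.1]
opening: 0.635
finger_force: 25.0
```

```bash
python3 - <<'E'
from roll import *
np.set_printoptions(precision=4,suppress=True)
s=status.get_state(); R=Ro.from_quat(s["eef_rot"]); c=R.apply([0,0,.1438])+s["tool_pos"]
print(c,s["opening"],s["q"]);print(rows(c,[(-25,-40,[.48,-.22,.024],4)],0)[0])
E
```

```text
[ 0.4786 -0.2201  0.069 ] 0.6351191006711968 [ 0.2414  1.1727  0.2752  1.3574 -0.2515  1.3553 -1.4161]
[[ 0.0074 -0.0001  0.0084  0.03    0.02   -0.02  ]
 [ 0.0074 -0.0001  0.0084  0.03    0.02   -0.02  ]
 [ 0.0074 -0.0001  0.0084  0.03    0.02   -0.02  ]
 [ 0.0074 -0.0001  0.0084  0.03    0.02   -0.02  ]]
```

Emit:
{"method": "play_rows", "body": {
  "rows": [
    [0,0.0074,-0.0001,0.0084,0,0,0],
    [0,0.0074,-0.0001,0.0084,0,0,0],
    [0,0.0074,-0.0001,0.0084,0,0,0],
    [0,0.0074,-0.0001,0.0084,0,0,0],
    [0,0,0,0,0,0,0],
    [100,0,0,0,0,0,0],
    [100,0,0,0,0,0,0],
    [100,0,0,0,0,0,0]
  ]
}}

```text
clock: 9.57
tool_pos: [0.5637, -0.2593, 0.134]
eef_rot: [0.917, -0.203, -0.335, -0.074]
contact_force: [-0.6, -0.4, -0.8]
opening: 0.948
finger_force: 0.0
```

```bash
python3 - <<'E'
from roll import *
np.set_printoptions(precision=4,suppress=True)
s=status.get_state(); R=Ro.from_quat(s["eef_rot"]); c=R.apply([0,0,.1438])+s["tool_pos"]
print(c,s["opening"],s["contact_force"]);print(rows(c,[(-25,-60,c,3)],0)[0])
E
```

```text
[ 0.4796 -0.2202  0.0241] 0.9478606625344755 [-0.5511 -0.388  -0.8244]
[[ 0.0166  0.      0.001   0.01   -6.61   -0.01  ]
 [ 0.0166  0.      0.001   0.01   -6.61   -0.01  ]
 [ 0.0166  0.      0.001   0.01   -6.61   -0.01  ]]
```

Emit:
{"method": "play_rows", "body": {
  "rows": [
    [100,0.0166,0,0.001,0,-6.61,0],
    [100,0.0166,0,0.001,0,-6.61,0],
    [100,0.0166,0,0.001,0,-6.61,0],
    [100,0,0,0,0,0,0],
    [0,0,0,0,0,0,0],
    [0,0,0,0,0,0,0],
    [0,0,0,0,0,0,0],
    [0,0,0,0,0,0,0]
  ]
}}

```text
clock: 10.58
tool_pos: [0.5927, -0.2727, 0.0967]
eef_rot: [0.846, -0.188, -0.488, -0.108]
contact_force: [0.5, 0.1, 1.9]
opening: 0.634
finger_force: 25.0
```

```bash
python3 - <<'E'
from roll import *
np.set_printoptions(precision=4,suppress=True)
s=status.get_state(); R=Ro.from_quat(s["eef_rot"]); c=R.apply([0,0,.1438])+s["tool_pos"]
print(c,s["opening"],s["finger_force"],s["contact_force"],plan([0,0,0],toolR(-25,-60))[1]);
c0=[.4796,-.2202,.0235]
print(rows(c0,[(-25,-60,[.48,-.22,.055],2),(-25,0,[.482,-.221,.055],6),(-25,0,[.482,-.221,.0235],3)],0))
E
```

```text
[ 0.4799 -0.2202  0.0247] 0.6342313260149725 24.994227021479674 [0.5055 0.0709 1.8863] [ 0.0328 -0.0422 -0.0393]
(array([[-0.0135, -0.0001, -0.008 ,  0.02  , -0.02  , -0.02  ],
       [-0.0135, -0.0001, -0.008 ,  0.02  , -0.02  , -0.02  ],
       [-0.0249,  0.    ,  0.002 , -0.    , 10.    , -0.    ],
       [-0.0249,  0.    ,  0.0021,  0.    , 10.    ,  0.    ],
       [-0.0248,  0.    ,  0.0021,  0.    , 10.    ,  0.    ],
       [-0.0248,  0.    ,  0.0022,  0.    , 10.    ,  0.    ],
       [-0.0247,  0.    ,  0.0022, -0.    , 10.    ,  0.    ],
       [-0.0247,  0.    ,  0.0023,  0.    , 10.    , -0.    ],
       [ 0.    ,  0.    ,  0.0105, -0.    ,  0.    ,  0.    ],
       [ 0.    ,  0.    ,  0.0105, -0.    ,  0.    ,  0.    ],
       [ 0.    ,  0.    ,  0.0105, -0.    ,  0.    ,  0.    ]]), array([0.0009, 0.0001, 0.1446]))
```

Emit:
{"method": "play_rows", "body": {
  "rows": [
    [0,-0.0135,0,-0.008,0,0,0],
    [0,-0.0135,0,-0.008,0,0,0],
    [0,-0.0249,0,0.002,0,10,0],
    [0,-0.0249,0,0.0021,0,10,0],
    [0,-0.0248,0,0.0021,0,10,0],
    [0,-0.0248,0,0.0022,0,10,0],
    [0,-0.0247,0,0.0022,0,10,0],
    [0,-0.0247,0,0.0023,0,10,0]
  ]
}}

```text
clock: 11.58
tool_pos: [0.4828, -0.2212, 0.2002]
eef_rot: [0.976, -0.216, -0.004, -0.001]
contact_force: [-0.3, 1.1, -2.6]
opening: 0.633
finger_force: 25.0
```

Emit:
{"method": "play_rows", "body": {
  "rows": [
    [0,0,0,0,0,0,0],
    [0,0,0,0,0,0,0]
  ]
}}

```text
clock: 11.82
tool_pos: [0.4848, -0.2221, 0.1985]
eef_rot: [0.976, -0.216, -0.008, -0.003]
contact_force: [0.3, 0.1, -1.8]
opening: 0.634
finger_force: 25.0
```

```bash
python3 - <<'E'
from roll import *
np.set_printoptions(precision=4,suppress=True)
s=status.get_state(); R=Ro.from_quat(s["eef_rot"]); off=[.0009,0,.1446];c=R.apply(off)+s["tool_pos"]
print(c,s["opening"],s["q"],s["contact_force"],plan([0,0,0],toolR(-25,0))[1]);
c1=c.copy();c1[2]=.0237
o=rows(c,[(-25,0,c1,4)],0); print(o)
E
```

```text
[ 0.4835 -0.2213  0.0539] 0.6336996089041049 [ 0.2632  0.9212  0.1368  1.9744 -0.402   0.289  -1.2717] [ 0.3411  0.1383 -1.7665] [-0.0837  0.9567  0.0207]
(array([[-0.0005, -0.    ,  0.0076, -0.02  ,  0.24  ,  0.01  ],
       [-0.0005, -0.    ,  0.0076, -0.02  ,  0.24  ,  0.01  ],
       [-0.0005, -0.    ,  0.0076, -0.02  ,  0.24  ,  0.01  ],
       [-0.0006, -0.0001,  0.0076, -0.02  ,  0.24  ,  0.01  ]]), array([ 0.0009, -0.    ,  0.1446]))
```

Emit:
{"method": "play_rows", "body": {
  "rows": [
    [0,-0.0005,0,0.0076,0,0.24,0],
    [0,-0.0005,0,0.0076,0,0.24,0],
    [0,-0.0005,0,0.0076,0,0.24,0],
    [0,-0.0006,0,0.0076,0,0.24,0],
    [0,0,0,0,0,0,0],
    [100,0,0,0,0,0,0],
    [100,0,0,0,0,0,0],
    [100,0,0,-0.005,0,0,0]
  ]
}}

```text
clock: 12.82
tool_pos: [0.4811, -0.2205, 0.1728]
eef_rot: [0.976, -0.216, 0.0, -0.0]
contact_force: [1.3, -0.1, 0.1]
opening: 0.948
finger_force: 0.0
```

```bash
python3 - <<'E'
from roll import *
np.set_printoptions(precision=4,suppress=True)
s=status.get_state(); R=Ro.from_quat(s["eef_rot"]); 
print(s["clock"],s["opening"],s["tool_pos"],s["contact_force"],plan([0,0,0],toolR(-25,0))[1])
im=cams.snapshot("side"); cv2.imwrite("pics/s4.png",cv2.resize(im[90:310,200:400,::-1],None,fx=2.7,fy=2.7,interpolation=cv2.INTER_CUBIC))
c=R.apply([.0009,0,0])+s["tool_pos"];c[2]=.0235
o,off=rows(c,[(-25,-60,c,6)],0); print(c,off);print(o)
E
```

```text
12.825 0.9476314938774038 [ 0.4811 -0.2205  0.1728] [ 1.2638 -0.0994  0.0885] [-0.041  -0.0045  0.0074]
[ 0.4819 -0.2209  0.0235] [0.0005 0.0001 0.15  ]
[[  0.0261  -0.       0.0022  -0.     -10.01     0.    ]
 [  0.0261  -0.       0.0022  -0.     -10.01     0.    ]
 [  0.0261  -0.       0.0022  -0.     -10.01     0.    ]
 [  0.0261  -0.       0.0022  -0.     -10.01     0.    ]
 [  0.0261  -0.       0.0022  -0.     -10.01     0.    ]
 [  0.0261  -0.       0.0022  -0.     -10.01     0.    ]]
```

View pics/s4.png

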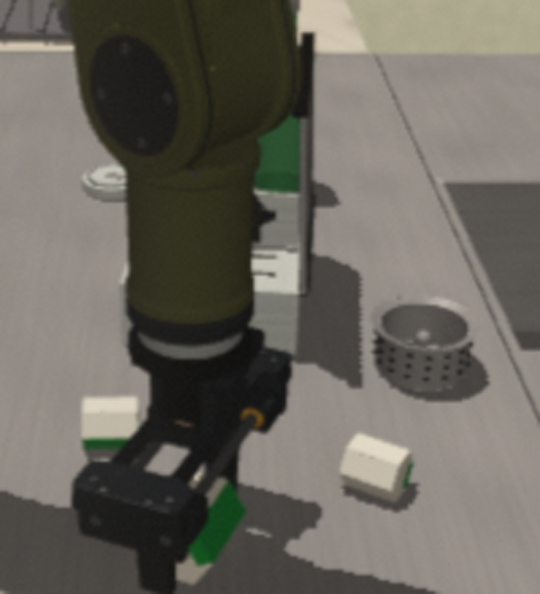

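The green flat is now on the upper far side, one flat from the top. The look-alikes haven't moved. Next I regrasp at −60°.

Emit:
{"method": "play_rows", "body": {
  "rows": [
    [100,0.0261,0,0.0022,0,-10,0],
    [100,0.0261,0,0.0022,0,-10,0],
    [100,0.0261,0,0.0022,0,-10,0],
    [100,0.0261,0,0.0022,0,-10,0],
    [100,0.0261,0,0.0022,0,-10,0],
    [100,0.0261,0,0.0022,0,-10,0],
    [100,0,0,0,0,0,0],
    [100,0,0,0,0,0,0]
  ]
}}

```text
clock: 13.88
tool_pos: [0.5971, -0.2745, 0.1018]
eef_rot: [0.854, -0.189, -0.473, -0.106]
contact_force: [-0.1, 0.2, 1.1]
opening: 0.999
finger_force: 0.0
```

```bash
python3 - <<'E'
from roll import *
np.set_printoptions(precision=4,suppress=True)
s=status.get_state(); R=toolR(-25,-60)
t=np.array([.4819,-.2209,.0232])-R.apply([0,0,.147])
print(s["clock"],s["q"],s["contact_force"],plan(t,R))
E
```

```text
13.875 [ 0.2732  1.4288  0.2829  0.9907 -0.255   1.7726 -1.4426] [-0.1356  0.2004  1.1399] (array([0.0044, 0.0001, 0.0025]), array([-0.0811, -2.0505,  0.1025]))
```

Emit:
{"method": "play_rows", "body": {
  "rows": [
    [100,0.0044,0,0.0025,-0.08,-2.05,0.1],
    [100,0,0,0,0,0,0],
    [0,0,0,0,0,0,0],
    [0,0,0,0,0,0,0],
    [0,0,0,0,0,0,0],
    [0,0,0,0,0,0,0]
  ]
}}

```text
clock: 14.62
tool_pos: [0.5975, -0.2745, 0.0959]
eef_rot: [0.845, -0.187, -0.489, -0.109]
contact_force: [0.9, 0.5, 0.8]
opening: 0.632
finger_force: 25.0
```

```bash
python3 - <<'E'
from roll import *
np.set_printoptions(precision=4,suppress=True)
s=status.get_state(); R=Ro.from_quat(s["eef_rot"])
print(s["clock"],s["opening"],s["tool_pos"],s["contact_force"],plan([0,0,0],toolR(-25,-60))[1])
c=[.4819,-.2209,.0232]
o,off=rows(c,[(-25,-60,[.482,-.221,.11],3),(-25,0,[.482,-.221,.14],7)],0); print(off);print(o)
E
```

```text
14.625 0.6320196206817086 [ 0.5975 -0.2745  0.0959] [0.8831 0.5332 0.8338] [-0.0035  0.1856  0.0205]
[-0.0003  0.0002  0.1467]
[[-0.0252  0.     -0.0144 -0.      0.06    0.01  ]
 [-0.0252  0.     -0.0145 -0.      0.06    0.01  ]
 [-0.0252  0.     -0.0145 -0.      0.06    0.01  ]
 [-0.0256 -0.     -0.0005  0.      8.57    0.    ]
 [-0.0252 -0.     -0.0011  0.      8.57   -0.    ]
 [-0.0248  0.     -0.0015 -0.      8.57    0.    ]
 [-0.0243 -0.     -0.0019 -0.      8.57    0.    ]
 [-0.0237  0.     -0.0023 -0.      8.57    0.    ]
 [-0.0231 -0.     -0.0025 -0.      8.57    0.    ]
 [-0.0225  0.     -0.0026  0.      8.57    0.    ]]
```

Emit:
{"method": "play_rows", "body": {
  "rows": [
    [0,-0.0252,0,-0.0145,0,0.06,0],
    [0,-0.0252,0,-0.0145,0,0.06,0],
    [0,-0.0252,0,-0.0145,0,0.06,0],
    [0,-0.0256,0,-0.0005,0,8.57,0],
    [0,-0.0252,0,-0.0011,0,8.57,0],
    [0,-0.0248,0,-0.0015,0,8.57,0],
    [0,-0.0243,0,-0.0019,0,8.57,0],
    [0,-0.0237,0,-0.0023,0,8.57,0]
  ]
}}

```text
clock: 15.62
tool_pos: [0.5213, -0.239, 0.2721]
eef_rot: [0.966, -0.214, -0.143, -0.032]
contact_force: [0.8, 0.1, -1.7]
opening: 0.634
finger_force: 25.0
```

Emit:
{"method": "play_rows", "body": {
  "rows": [
    [0,-0.0231,0,-0.0025,0,8.57,0],
    [0,-0.0225,0,-0.0026,0,8.57,0],
    [0,0,0,0,0,0,0],
    [0,0,0,0,0,0,0]
  ]
}}

```text
clock: 16.12
tool_pos: [0.4837, -0.2214, 0.2864]
eef_rot: [0.976, -0.216, -0.001, -0.001]
contact_force: [0.3, -0.2, -2.4]
opening: 0.632
finger_force: 25.0
```

```bash
python3 - <<'E'
from roll import *
np.set_printoptions(precision=4,suppress=True)
s=status.get_state(); R=Ro.from_quat(s["eef_rot"]); c=R.apply([-.0003,.0002,.1467])+s["tool_pos"]
print(c,s["opening"],s["q"],plan([0,0,0],toolR(-25,0))[1])
o,off=rows(c,[(-7.1,0,[.497,.137,.14],10)],0);print(o)
E
```

```text
[ 0.4833 -0.2213  0.1397] 0.6315590026801392 [ 0.2     0.769   0.2401  1.9615 -0.3865  0.4565 -1.282 ] [-0.0435  0.0731  0.0327]
[[-0.0139 -0.0331  0.     -0.01    0.01   -1.79  ]
 [-0.0129 -0.0335  0.     -0.01    0.01   -1.79  ]
 [-0.0118 -0.0339  0.     -0.01    0.01   -1.79  ]
 [-0.0108 -0.0342  0.     -0.01    0.01   -1.79  ]
 [-0.0097 -0.0346 -0.     -0.01    0.01   -1.79  ]
 [-0.0086 -0.0348 -0.     -0.01    0.01   -1.79  ]
 [-0.0075 -0.0351 -0.     -0.01    0.01   -1.79  ]
 [-0.0064 -0.0353 -0.     -0.01    0.01   -1.79  ]
 [-0.0053 -0.0355 -0.     -0.01    0.01   -1.79  ]
 [-0.0042 -0.0356 -0.     -0.01    0.01   -1.79  ]]
```

Emit:
{"method": "play_rows", "body": {
  "rows": [
    [0,-0.0139,-0.0331,0,0,0,-1.79],
    [0,-0.0129,-0.0335,0,0,0,-1.79],
    [0,-0.0118,-0.0339,0,0,0,-1.79],
    [0,-0.0108,-0.0342,0,0,0,-1.79],
    [0,-0.0097,-0.0346,0,0,0,-1.79],
    [0,-0.0086,-0.0348,0,0,0,-1.79],
    [0,-0.0075,-0.0351,0,0,0,-1.79],
    [0,-0.0064,-0.0353,0,0,0,-1.79]
  ]
}}

```text
clock: 17.12
tool_pos: [0.4953, 0.0676, 0.286]
eef_rot: [0.996, -0.092, -0.0, -0.0]
contact_force: [1.1, 0.0, -2.3]
opening: 0.633
finger_force: 25.0
```

Emit:
{"method": "play_rows", "body": {
  "rows": [
    [0,-0.0053,-0.0355,0,0,0,-1.79],
    [0,-0.0042,-0.0356,0,0,0,-1.79],
    [0,0,0,0,0,0,0],
    [0,0,0,0,0,0,0]
  ]
}}

```text
clock: 17.62
tool_pos: [0.4971, 0.1374, 0.2862]
eef_rot: [0.998, -0.062, -0.0, 0.0]
contact_force: [-0.5, -0.2, -2.4]
opening: 0.632
finger_force: 25.0
```

```bash
python3 - <<'E'
from roll import *
np.set_printoptions(precision=4,suppress=True)
s=status.get_state(); R=Ro.from_quat(s["eef_rot"]); c=R.apply([-.0003,.0002,.1467])+s["tool_pos"]
print(c,s["opening"],s["q"],s["contact_force"])
o,off=rows(c,[(-7.1,0,[.497,.137,.06],3),(-7.1,0,[.497,.137,.03],3)],0);print(o)
im=cams.snapshot("side"); cv2.imwrite("pics/s5.png",cv2.resize(im[90:310,200:400,::-1],None,fx=2.7,fy=2.7,interpolation=cv2.INTER_CUBIC))
E
```

```text
[0.4967 0.1372 0.1395] 0.6322692979251578 [-0.5185  0.7602  0.2657  2.0104 -0.4506  0.4278 -1.6037] [-0.5048 -0.2411 -2.4013]
[[ 0.0001  0.0001  0.0265  0.01    0.01    0.    ]
 [ 0.0001  0.0001  0.0265  0.01    0.01    0.    ]
 [ 0.0001  0.0001  0.0265  0.01    0.01    0.    ]
 [ 0.      0.      0.01   -0.      0.      0.    ]
 [ 0.      0.      0.01   -0.      0.      0.    ]
 [ 0.      0.      0.01   -0.      0.      0.    ]]
```

View pics/s5.png

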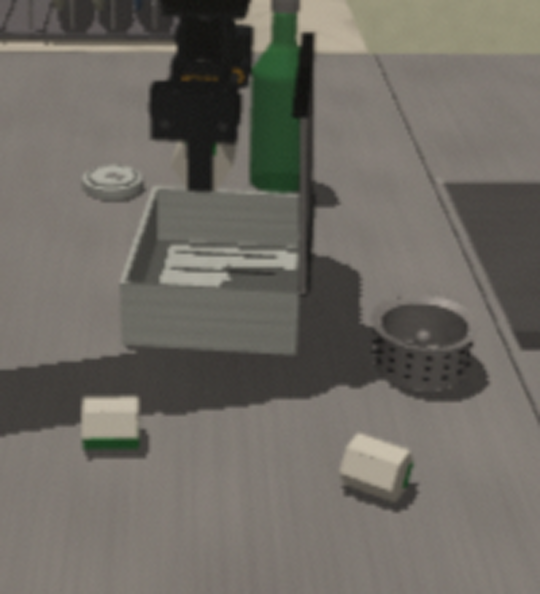

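The block hangs over the caddy with the lid clear behind it. Lowering.

Emit:
{"method": "play_rows", "body": {
  "rows": [
    [0,0,0,0.0265,0,0,0],
    [0,0,0,0.0265,0,0,0],
    [0,0,0,0.0265,0,0,0],
    [0,0,0,0.01,0,0,0],
    [0,0,0,0.01,0,0,0],
    [0,0,0,0.009,0,0,0],
    [0,0,0,0,0,0,0],
    [0,0,0,0,0,0,0]
  ]
}}

```text
clock: 18.68
tool_pos: [0.4962, 0.1377, 0.1786]
eef_rot: [0.998, -0.062, 0.0, -0.0]
contact_force: [0.3, -0.8, -1.3]
opening: 0.632
finger_force: 25.0
```

Emit:
{"method": "play_rows", "body": {
  "rows": [
    [0,0,0,0.0015,0,0,0],
    [0,0,0,0.001,0,0,0],
    [0,0,0,0.0005,0,0,0],
    [0,0,0,0,0,0,0]
  ]
}}

```text
clock: 19.18
tool_pos: [0.496, 0.1376, 0.1752]
eef_rot: [0.998, -0.062, -0.0, -0.0]
contact_force: [-0.3, 0.4, -1.9]
opening: 0.634
finger_force: 25.0
```

```bash
python3 - <<'E'
from roll import *
np.set_printoptions(precision=4,suppress=True)
s=status.get_state();print(s["q"],s["contact_force"],s["moment"],plan([0,0,0],toolR(-7.1,0))[1])
E
```

```text
[-0.4232  0.9547  0.1054  2.0361 -0.5162  0.1761 -1.5471] [-0.2961  0.3652 -1.854 ] [-0.0048  0.0378 -0.0249] [-0.0256  0.0227  0.0115]
```

Emit:
{"method": "play_rows", "body": {
  "rows": [
    [0,0,0,0.0004,0,0,0],
    [0,0,0,0.0003,0,0,0],
    [0,0,0,0,0,0,0]
  ]
}}

```text
clock: 19.55
tool_pos: [0.496, 0.1376, 0.1745]
eef_rot: [0.998, -0.062, -0.0, -0.0]
contact_force: [0.5, -0.8, -1.9]
opening: 0.632
finger_force: 25.0
```

Emit:
{"method": "play_rows", "body": {
  "rows": [
    [0,0,0,0.0005,0,0,0],
    [0,0,0,0.0005,0,0,0],
    [0,0,0,0,0,0,0]
  ]
}}

```text
clock: 19.92
tool_pos: [0.496, 0.1376, 0.1735]
eef_rot: [0.998, -0.062, -0.0, -0.0]
contact_force: [0.5, 0.8, -2.2]
opening: 0.634
finger_force: 25.0
```

Emit:
{"method": "play_rows", "body": {
  "rows": [
    [0,0,0,0.0005,0,0,0],
    [0,0,0,0.0005,0,0,0],
    [0,0,0,0,0,0,0]
  ]
}}

```text
clock: 20.3
tool_pos: [0.496, 0.1376, 0.1731]
eef_rot: [0.998, -0.062, -0.0, -0.0]
contact_force: [0.3, 0.1, 4.9]
opening: 0.634
finger_force: 25.0
```

Emit:
{"method": "play_rows", "body": {
  "rows": [
    [100,0,0,0,0,0,0],
    [100,0,0,0,0,0,0],
    [100,0,0,0,0,0,0],
    [100,0,0,-0.03,0,0,0],
    [100,0,0,-0.05,0,0,0],
    [100,0,0,-0.06,0,0,0],
    [100,0,0,-0.06,0,0,0],
    [100,0,0,0,0,0,0]
  ]
}}

```text
clock: 21.3
tool_pos: [0.4973, 0.1375, 0.3765]
eef_rot: [0.998, -0.062, 0.004, -0.002]
contact_force: [1.1, 0.9, -0.9]
opening: 1.002
finger_force: 0.0
```

```bash
python3 - <<'E'
from roll import *
np.set_printoptions(precision=4,suppress=True)
s=status.get_state();print(s["clock"],s["tool_pos"],s["contact_force"],s["q"])
a=cams.snapshot("side"); w=cams.snapshot("wrist")
A=cv2.resize(a[120:230,230:340,::-1],(420,420),interpolation=cv2.INTER_CUBIC); W=w[:,120:490,::-1]
cv2.imwrite("pics/m6.png",np.hstack([A,W]))
E
```

```text
21.3 [0.4973 0.1375 0.3765] [ 1.1069  0.9482 -0.9323] [-0.6024  0.6207  0.3975  1.9454 -0.3873  0.6408 -1.6539]
```

View pics/m6.png

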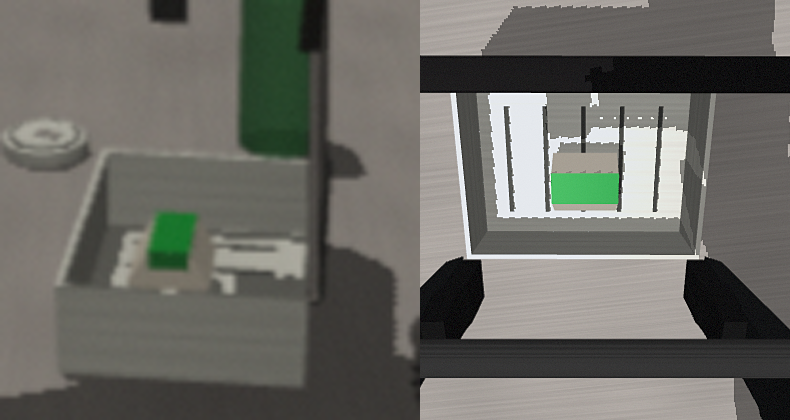

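The block lies flat in the caddy with the green flat straight up (left panel at (172,240), right at (585,190)). The lid's dark trim crosses at rows 57–92. Now I need the lid angle.

```bash
python3 - <<'E'
from roll import *
np.set_printoptions(precision=3,suppress=True)
s=status.get_state()
ex=np.array([np.cos(np.radians(-7.1)),np.sin(np.radians(-7.1)),0]); ey=np.array([-ex[1],ex[0],0]); C=np.array([.507,.136,0])
H=C+ex*.075+[0,0,.06]; print("hinge",H)
for th in [1.4,1.45,1.5,1.55,1.6,1.65,1.7]:
    u=-ex*np.cos(th)+np.array([0,0,np.sin(th)]); n=ex*np.sin(th)+np.array([0,0,np.cos(th)])
    inn=H+.156*u; out=inn+.006*n
    print(th,"side near in/out",proj("side",inn-.102*ey),proj("side",out-.102*ey),"far",proj("side",inn+.102*ey),"wrist mid",proj("wrist",inn,s),proj("wrist",out,s),"top",proj("top",inn+.102*ey),proj("top",inn-.102*ey))
im=cv2.imread("pics/s1.png"); cv2.imwrite("pics/s6.png",cv2.resize(cv2.imread("pics/side0.png")[95:205,270:350],None,fx=5,fy=5,interpolation=cv2.INTER_CUBIC))
E
```

```text
hinge [0.581 0.127 0.06 ]
1.4 side near in/out [297.974 132.582] [300.85  132.254] far [302.848 102.901] wrist mid [287.243 140.88 ] [287.321 124.653] top [157.41  177.705] [257.935 191.094]
1.45 side near in/out [301.724 132.244] [304.622 132.052] far [306.002 102.592] wrist mid [287.341 119.524] [287.417 102.26 ] top [157.97  173.873] [258.463 187.238]
1.5 side near in/out [305.498 132.084] [308.408 132.03 ] far [309.174 102.437] wrist mid [287.436  96.879] [287.508  78.691] top [158.588 170.075] [259.002 183.41 ]
1.55 side near in/out [309.282 132.104] [312.196 132.188] far [312.354 102.439] wrist mid [287.526  73.1  ] [287.594  54.132] top [159.263 166.326] [259.551 179.625]
1.6 side near in/out [313.066 132.303] [315.974 132.525] far [315.532 102.596] wrist mid [287.609  48.384] [287.671  28.81 ] top [159.99  162.641] [260.106 175.898]
1.65 side near in/out [316.837 132.681] [319.731 133.04 ] far [318.699 102.909] wrist mid [287.685  22.964] [287.741   2.985] top [160.767 159.032] [260.665 172.242]
1.7 side near in/out [320.584 133.237] [323.454 133.733] far [321.845 103.377] wrist mid [287.752  -2.893] [287.8   -23.054] top [161.592 155.515] [261.228 168.672]
```

View pics/s6.png

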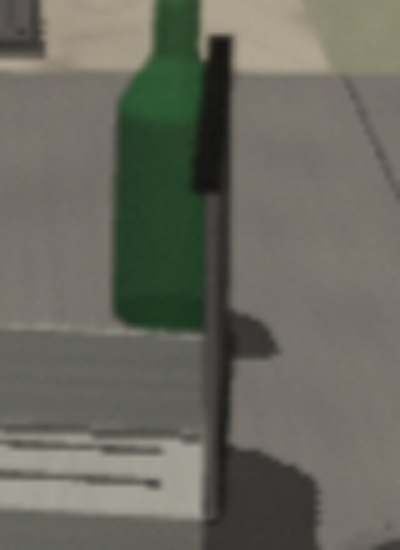

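Side and wrist views agree on a lid angle of about 1.555 rad. Next: close the fingers, go up and over the lid, come down behind it and sweep it shut along the arc.

```bash
cat > lid.py <<'E'
from roll import *
ex=np.array([np.cos(np.radians(-7.1)),np.sin(np.radians(-7.1)),0]); H=np.array([.507,.136,0])+ex*.075+[0,0,.06]
R=toolR(-7.1,0)
def tcp(a,zt): return H+ex*a+np.array([0,0,zt-.06+.166])
def push(th,rho=.12,w=.009):
    return tcp(-rho*np.cos(th)+.006*np.sin(th)+w, .06+rho*np.sin(th)+.006*np.cos(th))
E
python3 - <<'E'
from lid import *
np.set_printoptions(precision=4,suppress=True)
s=status.get_state(); p=tcp(.055,.28);print(plan(np.r_[s["tool_pos"][:2],p[2]],R,s),plan(p,R,s),plan(tcp(.055,.18),R,s))
E
```

```text
(array([-0.    , -0.0001, -0.0733]), array([-0.0628,  0.0101,  0.0384])) (array([ 0.1414,  0.0004, -0.0734]), array([-0.0628,  0.0101,  0.0384])) (array([0.1414, 0.0005, 0.0266]), array([-0.0628,  0.0101,  0.0384]))
```

Emit:
{"method": "play_rows", "body": {
  "rows": [
    [0,0,0,-0.036,0,0,0],
    [0,0,0,-0.037,0,0,0],
    [0,0,0,0,0,0,0],
    [0,0.035,0,0,0,0,0],
    [0,0.035,0,0,0,0,0],
    [0,0.035,0,0,0,0,0],
    [0,0.036,0,0,0,0,0],
    [0,0,0,0,0,0,0]
  ],
  "grip_force": 15
}}

```text
clock: 22.4
tool_pos: [0.6372, 0.1193, 0.4418]
eef_rot: [0.998, -0.063, -0.002, 0.001]
contact_force: [-1.3, 1.2, 0.3]
opening: 0.116
finger_force: 0.0
```

Emit:
{"method": "play_rows", "body": {
  "rows": [
    [0,0,0,0.025,0,0,0],
    [0,0,0,0.025,0,0,0],
    [0,0,0,0.025,0,0,0],
    [0,0,0,0.025,0,0,0],
    [0,0,0,0,0,0,0]
  ]
}}

```text
clock: 23.02
tool_pos: [0.6339, 0.1205, 0.342]
eef_rot: [0.998, -0.062, -0.004, 0.0]
contact_force: [-0.9, -0.2, 0.1]
opening: 0.004
finger_force: 0.0
```

```bash
python3 - <<'E'
from lid import *
np.set_printoptions(precision=4,suppress=True)
s=status.get_state();print(s["clock"],s["tool_pos"],s["opening"],s["contact_force"],s["q"],plan(push(1.56),R,s))
P=[push(t) for t in np.linspace(1.56,.06,25)]
print(np.round([R.inv().apply(b-a) for a,b in zip(P,P[1:])],4))
print(plan(push(.06),R,s))
im=cams.snapshot("side"); cv2.imwrite("pics/s7.png",cv2.resize(im[90:230,230:400,::-1],None,fx=3,fy=3,interpolation=cv2.INTER_CUBIC))
E
```

```text
23.025 [0.6339 0.1205 0.342 ] 0.004082252608303882 [-0.9258 -0.2269  0.1302] [-0.4635  0.8254  0.3937  1.5735 -0.3936  0.831  -1.6078] (array([-0.0391,  0.0003, -0.0038]), array([0.0667, 0.4883, 0.0194]))
[[-0.0075  0.     -0.0001]
 [-0.0075  0.      0.0004]
 [-0.0075  0.      0.0009]
 [-0.0074 -0.      0.0013]
 [-0.0073  0.      0.0018]
 [-0.0072 -0.      0.0023]
 [-0.007  -0.      0.0027]
 [-0.0068  0.      0.0031]
 [-0.0066  0.      0.0035]
 [-0.0064  0.      0.004 ]
 [-0.0061 -0.      0.0043]
 [-0.0058  0.      0.0047]
 [-0.0055 -0.      0.0051]
 [-0.0052 -0.      0.0054]
 [-0.0049  0.      0.0057]
 [-0.0045  0.      0.006 ]
 [-0.0041 -0.      0.0063]
 [-0.0037  0.      0.0065]
 [-0.0033 -0.      0.0067]
 [-0.0029  0.      0.0069]
 [-0.0024 -0.      0.0071]
 [-0.002   0.      0.0072]
 [-0.0015  0.      0.0074]
 [-0.0011 -0.      0.0074]]
(array([-0.1623,  0.0002,  0.1042]), array([0.0667, 0.4883, 0.0194]))
```

View pics/s7.png

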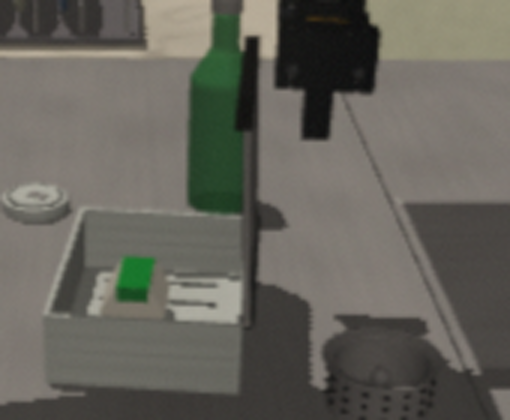

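The closed finger is behind the lid's outer face, and the gripper body clears the lid's top edge. Sweeping now.

Emit:
{"method": "play_rows", "body": {
  "rows": [
    [0,-0.015,0,-0.002,0,0,0],
    [0,-0.014,0,-0.0018,0,0.4,0],
    [0,-0.01,0,0,0,0,0],
    [0,-0.0075,0,0,0,0,0],
    [0,-0.0075,0,0.0004,0,0,0],
    [0,-0.0075,0,0.0009,0,0,0],
    [0,-0.0074,0,0.0013,0,0,0],
    [0,-0.0073,0,0.0018,0,0,0]
  ]
}}

```text
clock: 24.08
tool_pos: [0.5599, 0.1297, 0.3445]
eef_rot: [0.998, -0.062, 0.003, -0.0]
contact_force: [1.2, 0.1, 2.2]
opening: 0.009
finger_force: 1.2
```

```bash
python3 - <<'E'
from lid import *
np.set_printoptions(precision=4,suppress=True)
s=status.get_state();print(s["contact_force"],s["q"],plan(push(1.2475),R,s))
E
```

```text
[1.179  0.0816 2.178 ] [-0.5291  0.7349  0.385   1.8018 -0.4102  0.678  -1.6065] (array([-0.0017,  0.0003,  0.0028]), array([-0.035 , -0.3675,  0.0139]))
```

Contact force is about 2 N, as expected. Continuing along the arc.

Emit:
{"method": "play_rows", "body": {
  "rows": [
    [0,-0.0072,0,0.0035,0,-0.3,0],
    [0,-0.007,0,0.0035,0,0,0],
    [0,-0.0068,0,0.0038,0,0,0],
    [0,-0.0066,0,0.0037,0,0,0],
    [0,-0.0064,0,0.004,0,0,0],
    [0,-0.0061,0,0.0043,0,0,0],
    [0,-0.0058,0,0.0047,0,0,0],
    [0,-0.0055,0,0.0051,0,0,0]
  ]
}}

```text
clock: 25.08
tool_pos: [0.5091, 0.1359, 0.3115]
eef_rot: [0.998, -0.062, 0.001, -0.0]
contact_force: [1.8, -0.8, 0.8]
opening: 0.003
finger_force: 0.8
```

```bash
python3 - <<'E'
from lid import *
np.set_printoptions(precision=4,suppress=True)
s=status.get_state();print(s["contact_force"],s["q"],plan(push(.7475),R,s))
E
```

```text
[ 1.8426 -0.838   0.8339] [-0.546   0.7332  0.3314  1.9648 -0.4574  0.5149 -1.5858] (array([-0.0021,  0.0002, -0.0005]), array([-0.023 , -0.0883,  0.0116]))
```

Emit:
{"method": "play_rows", "body": {
  "rows": [
    [0,-0.0054,0,0.0054,0,0,0],
    [0,-0.0051,0,0.0057,0,0,0],
    [0,-0.0047,0,0.006,0,0,0],
    [0,-0.0043,0,0.0062,0,0,0],
    [0,-0.0039,0,0.0064,0,0,0],
    [0,-0.0035,0,0.0066,0,0,0],
    [0,-0.003,0,0.0068,0,0,0],
    [0,-0.0025,0,0.007,0,0,0]
  ]
}}

```text
clock: 26.08
tool_pos: [0.477, 0.14, 0.2612]
eef_rot: [0.998, -0.062, 0.0, -0.0]
contact_force: [1.4, 0.5, 0.5]
opening: 0.007
finger_force: 0.6
```

```bash
python3 - <<'E'
from lid import *
np.set_printoptions(precision=4,suppress=True)
s=status.get_state();print(s["contact_force"],s["q"],plan(push(.2475),R,s),plan(push(0),R,s))
E
```

```text
[1.3954 0.538  0.4874] [-0.5159  0.7904  0.2284  2.0766 -0.5228  0.328  -1.5489] (array([-0.0007,  0.0002,  0.    ]), array([-0.0245, -0.0511,  0.0164])) (array([-0.0058,  0.0002,  0.0292]), array([-0.0245, -0.0511,  0.0164]))
```

Emit:
{"method": "play_rows", "body": {
  "rows": [
    [0,-0.0015,0,0.005,0,0,0],
    [0,-0.0012,0,0.005,0,0,0],
    [0,-0.001,0,0.0045,0,0,0],
    [0,-0.0008,0,0.004,0,0,0],
    [0,-0.0006,0,0.0035,0,0,0],
    [0,-0.0004,0,0.003,0,0,0],
    [0,0,0,0.002,0,0,0],
    [0,0,0,0,0,0,0]
  ]
}}

```text
clock: 27.08
tool_pos: [0.4717, 0.1406, 0.2345]
eef_rot: [0.998, -0.062, 0.0, -0.0]
contact_force: [0.0, 0.4, 0.0]
opening: 0.008
finger_force: 0.0
```

Emit:
{"method": "play_rows", "body": {
  "rows": [
    [0,0,0,0.001,0,0,0],
    [0,0,0,0.001,0,0,0],
    [0,0,0,0.001,0,0,0],
    [0,0,0,0,0,0,0]
  ]
}}

```text
clock: 27.58
tool_pos: [0.4716, 0.1406, 0.2324]
eef_rot: [0.998, -0.062, 0.0, -0.0]
contact_force: [-2.0, -0.1, 9.1]
opening: 0.006
finger_force: 4.8
```

```bash
python3 - <<'E'
from lid import *
np.set_printoptions(precision=4,suppress=True)
s=status.get_state();print(s["contact_force"],s["moment"],s["q"])
im=cams.snapshot("side"); cv2.imwrite("pics/s8.png",cv2.resize(im[110:230,220:360,::-1],None,fx=4,fy=4,interpolation=cv2.INTER_CUBIC))
E
```

```text
[-1.9571 -0.1245  9.1142] [0.0153 0.4678 0.0408] [-0.4854  0.8384  0.1693  2.0998 -0.5477  0.244  -1.532 ]
```

View pics/s8.png

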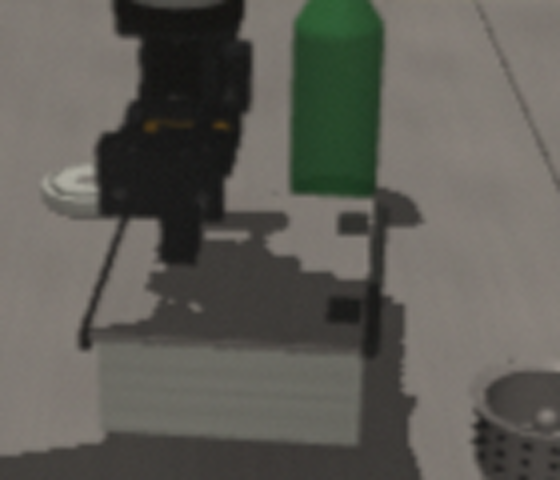

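The lid lies level on the rim, and the press force has risen to 9 N. One small confirming press, then I back off.

Emit:
{"method": "play_rows", "body": {
  "rows": [
    [0,0,0,0.0007,0,0,0],
    [0,0,0,0,0,0,0]
  ]
}}

```text
clock: 27.88
tool_pos: [0.4715, 0.1405, 0.2323]
eef_rot: [0.998, -0.062, 0.001, -0.001]
contact_force: [-3.4, -0.2, 17.0]
opening: 0.003
finger_force: 8.5
```

Emit:
{"method": "play_rows", "body": {
  "rows": [
    [0,0,0,-0.005,0,0,0],
    [0,0,0,-0.03,0,0,0],
    [0,0,0,-0.05,0,0,0],
    [0,0,0,-0.05,0,0,0],
    [0,0,0,0,0,0,0],
    [0,0,0,0,0,0,0]
  ]
}}

```text
clock: 28.62
tool_pos: [0.4714, 0.1408, 0.3655]
eef_rot: [0.998, -0.062, 0.0, -0.0]
contact_force: [0.2, 0.2, 1.2]
opening: 0.009
finger_force: 0.0
```

```bash
python3 - <<'E'
from lid import *
np.set_printoptions(precision=3,suppress=True)
s=status.get_state();print(s["contact_force"],s["tool_pos"],s["qd"])
for n in ["side","top"]:
    cams.snapshot(n)
    for l in ["lid","lid_edge","bottle","can","strainer","scraper","block"]: print(n,l,[(round(d["score"],2),cam2w(n,d["at"])) for d in finder.spot_in(n,l)[:3]])
E
```

```text
[0.233 0.168 1.212] [0.471 0.141 0.365] [ 0.011  0.024 -0.012  0.013 -0.     0.002  0.   ]
side lid [(0.68, array([0.51 , 0.119, 0.062]))]
side lid_edge [(0.57, array([0.504, 0.119, 0.066]))]
side bottle [(0.62, array([0.58 , 0.365, 0.095]))]
side can [(0.47, array([0.405, 0.361, 0.017]))]
side strainer [(0.77, array([0.674, 0.002, 0.03 ]))]
side scraper [(0.86, array([ 0.456, -0.377,  0.012]))]
side block [(0.91, array([ 0.421, -0.106,  0.026])), (0.82, array([ 0.613, -0.161,  0.024]))]
top lid [(0.72, array([0.489, 0.113, 0.071]))]
top lid_edge [(0.94, array([0.489, 0.116, 0.066]))]
top bottle [(0.55, array([0.579, 0.385, 0.205]))]
top can []
top strainer [(0.57, array([0.682, 0.008, 0.016]))]
top scraper [(0.64, array([ 0.455, -0.363,  0.008]))]
top block [(0.76, array([ 0.416, -0.091,  0.032])), (0.73, array([ 0.454, -0.363,  0.008])), (0.54, array([ 0.611, -0.145,  0.031]))]
```

The stop was hard (17 N with no further travel), so the lid is fully closed. The bystanders and look-alikes are where they started.

```bash
python3 -c "
from h import *
print(r.finish_job())"
```

```text
the job is handed in; nothing more can be done
None
```

The block is lying flat in the caddy with its green flat facing straight up. The lid is fully closed, the other items are where they were, and the job is handed in at about 29 s of the 72 s allowed.

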